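# Start the hold-down bolt in the deep well of a forming block

### The job

Lift the red-winged hold-down bolt out of its wooden stand, start it by feel in the hidden thread at the bottom of the black hexagonal block's well without forcing it, and turn it clockwise until it is fully home. Let go: the bolt must stay down by itself, upright with its collar flush on the block. Leave the other things on the bench where they are.

Things in the scene. Friction and masses are not known exactly. Their poses are not given: they have to be found in the camera images.
- bolt_grip (a point): Middle of the red wing of the hold-down bolt (loose, 0.2 kg), on the bolt's axis. Wing 40 mm long (x), 14 mm thick (y), 34 mm tall; z points up, away from the tip. Below the wing a round brass collar, 54 mm across, 6 mm thick, its underside 23 mm below this point. At the start the bolt hangs upright in the wooden stand, collar resting on it; its tip is 85 mm below this point.
- bolt: The bolt as a whole: origin on its axis at the collar's underside, axes as bolt_grip. Shank 22 mm thick; four brass thread lugs along +-x and +-y, each 6 mm wide, 36 mm over opposite tips, 44 to 49 mm below the collar's underside; then a tapered pilot ending 62 mm below it.
- well_mouth (a point): Centre of the well's mouth in the top face of the black hexagonal block (fixed; 90 mm across flats, top 85 mm above the table, on a steel base 132 mm across); z up. The well is upright and hexagonal, 39 mm across flats, 67 mm deep, with a 3 mm lead-in. A four-start right-handed quick thread is hidden at its bottom; its angle is unknown and is not shown by the block's yaw.
- thread (a point): Point on the well's axis 44 mm below the mouth, at the thread. The bolt's lugs pass between the four starts only within about 10 degrees of every 90. Else they land on the starts, the collar 9 to 16 mm above the block; clockwise from there mostly jams on a stop. Turning anticlockwise under light pressure, or lifting 4 mm and turning a little, finds a gap. Over 50 N harms the thread: land at 15 mm/s.
- block: The block as a whole, origin under its base. A spring plunger in the well lifts the bolt: 2 N with the collar 14 mm above the block, 8 N at the block; only the thread keeps it down. Once the lugs are through a gap, press the collar to within 2 mm of the block; a clockwise turn (from above) of 35 to 55 degrees then brings the lugs under the thread to a stop: home. The thread ring slips past 0.25 N m.
- stand: Wooden stand, fixed, 80 x 150 (y) x 70 mm tall; origin at the centre of its underside. The bolt hangs in its 43 mm hole 35 mm to the -y side of the centre, a punch stands in the hole 45 mm to the +y side.
- punch: Bystander: a round steel doming punch, 12 mm thick and 108 mm tall, standing loose in the second hole of the wooden stand; origin at its underside.
- brick: Bystander: a cream fire brick lying flat, 75 x 120 x 32 mm; origin at its underside.
- charcoal: Bystander: a black charcoal block, 60 x 90 x 35 mm; origin at its underside.
- bowl: Bystander: a glass bowl, 150 mm across and 55 mm tall; origin at its underside.
- thirdhand: Bystander: a third-hand: stepped dark base 90 mm across with a small copper clip on a stalk, 105 mm tall; origin at its underside.
- potlid: Bystander: a white plastic pot lid, 70 mm across, 12 mm thick; origin at its underside.
- hammer: Bystander: a small hammer lying flat; origin under it.
Not all that is in view belongs to the job. What is shaped like the bolt but white is not meant. What is shaped like the block but turquoise is not meant.

How it is judged:
By the outcome, as a careful person would: the job done as asked, in the order asked, and still so for the second after the job is handed in, with the robot touching nothing.
It also fails if it takes over 64 s, if anything falls off the work surface, if the arm or the gripper's body presses on something with over 40 N, if the wrist force passes 120 N, or if a joint passes its speed limit or range.

### The arm

A 6-joint arm with a two-finger parallel gripper is mounted at the origin on the work surface. World frame = base frame: x ahead of the robot, y to its left, z up, the work surface at z = 0. Lengths are in m, angles in degrees, forces in N, time in s.
With the tool pointing down it reaches from about 0.3 to 1 m from the base axis. Payload 5.1 kg.
Tool frame: the origin (TCP) lies midway between the tips of the shut fingers; the grasp point (between the pads) lies 19 mm behind it; z points along the fingers, y is the direction in which the jaws open and shut (so a half turn about z gives the same grasp; the last joint's range is limited). The gripper opens to 95 mm and grips with 3 to 60 N. Pads are 20 mm wide; open, the fingers measure 119 mm over their backs; the gripper's body (75 mm by 180 mm) begins 59 mm behind the grasp point.
Start: joints at [-69.763, 7.093, 94.555, -0, 78.352, -4.733], TCP at [0.274, -0.589, 0.215] pointing down, gripper open.
Joint ranges: [-149.61, 149.61], [-58.7, 133.49], [1.44, 155.28], [-77.14, 257.14], [18.33, 153.61], [-166.67, 166.67]. Speed limits (degrees/s): [147.25, 147.25, 180, 180, 180, 180].

### API

Orientations are given as a 3x3 rotation matrix whose columns are the frame's x, y, z axes.
In Python, from station import * gives the robot as it stands.
- The arm moves only by the tool jog_arm, never from a script. Its argument "moves" is one flat list of numbers, 7 for each row, row after row: the gripper command: -1 is fully open, 1 is shut, values between are in proportion, then the shift along the tool's x, y, z in m, then the turn, a rotation vector about the tool's x, y, z in degrees. In form: [gripper, x, y, z, ax, ay, az, gripper, x, y, z, ax, ay, az, ...]. A call has 1 to 5 rows; each row shifts and turns the commanded pose from where the row before left it, along the tool's axes as they then stand; what a row does not reach is not made up. A row lasts 1/10 s, in which the tool goes at most 50 mm and 8.59 degrees, less where a joint would pass 70% of its speed; a pose out of reach is approached as far as the arm can. A call is refused whole if a number of a shift passes 0.05 or a number of a turn 8.59, either way. A call with a gripper value outside its range is refused whole. The fingers move at their own pace and stop on an object; "force" is the grip in N (left out, the last holds). Time passes only in rows, so rows that do not move let the fingers close. It gives the time, the measured TCP pose, the force and the opening at its end, in the units of the state.
- state(): the state, without advancing time (a new reading comes with each control period).
- snapshot(name): name is "side" or "top" or "wrist"; returns the picture (420x560x3 uint8, red, green, blue); there is no depth.
- calibration(name): a dict with "vertical_fov" (degrees; the focal length in pixels is half the picture's height over the tangent of half this angle, whatever the lens; pixels are square), "cx", "cy" (the principal point, pixels), "k1" (the pictures are not rectified: a ray, as slopes to the right and down, at radius r is drawn at 1 + k1 r^2 times it, then the intrinsics apply), "pose" (4x4, takes a point from camera to world coordinates). Camera axes: x right, y down, z forward; pixel columns grow to the right and rows downward; lengths in m; the calibration is good to about 2 mm. A picture is of the moment at which its call begins: read the wrist's pose just before it. calibration takes no time and is no camera call; for the wrist camera it gives the pose at the moment of the call.
- sign_off(): hands the job in, once; it reports no verdict.
The state is a dict: "time_s": time; "joint_positions": joint angles; "qd": joint speeds; "joint_torque": joint torques, N m; "eef_pos": TCP position; "ee_rot": TCP orientation; "wrist_force": force on the tool from outside, world axes, zero at the start; "ft_torque": the same for the moment, N m; "opening": opening from 0.0 (shut) to 1.0 (fully open).
Only numpy, scipy, OpenCV 4.12 (cv2) and the standard library are available. Lean on these libraries where they do the work, as an engineer would, in place of code of your own. Each camera call takes 0.05 s, during which the arm holds its last target. There are 200 camera calls.

## Working session

There is one attempt and no reset: what is moved stays moved. The work goes in short steps, Python scripts to look and compute and a tool call to move; the robot and the scene stay as the last step left them, time stands still between calls to the robot, and variables do not carry over. Pictures are saved under pics/ and viewed, about 8 in all and at most 12, crops included, and the job is handed in when it is done.

Besides the shell and the picture viewer there is one more tool, called after "Call:" as name(argument=value, ...) on one line, values as JSON. jog_arm: Moves the arm, as the interface text tells. Its arguments: {"type":"object","properties":{"moves":{"type":"array","items":{"type":"number"}},"force":{"type":"number"}},"required":["moves"]}

```bash
mkdir -p pics; cat > h.py <<'E'
from station import *
import numpy as np, cv2
def save(n,im,s=1):
    cv2.imwrite('pics/'+n+'.png',cv2.resize(im[:,:,::-1],None,fx=s,fy=s,interpolation=cv2.INTER_CUBIC))
def ray(c,u,v):
    f=210/np.tan(np.radians(c['vertical_fov']/2))
    d=np.array([(u-c['cx'])/f,(v-c['cy'])/f]); p=d.copy()
    for _ in range(20): p=d/(1+c['k1']*(p@p))
    T=np.array(c['pose']); return T[:3,3],T[:3,:3]@np.array([p[0],p[1],1])
def onz(c,u,v,z):
    o,d=ray(c,u,v); return o+d*(z-o[2])/d[2]
def proj(c,P):
    T=np.array(c['pose']); q=T[:3,:3].T@(np.array(P)-T[:3,3]); p=q[:2]/q[2]
    f=210/np.tan(np.radians(c['vertical_fov']/2)); p=p*(1+c['k1']*(p@p))
    return p*f+[c['cx'],c['cy']]
E
python3 - <<'E'
from h import *
for n in('top','side'):
    im=snapshot(n); np.save('pics/'+n,im); save(n+'0',im,1.4)
    c=calibration(n); print(n,c['vertical_fov'],c['cx'],c['cy'],c['k1'],np.round(c['pose'],3))
print(state())
E
```

```text
top 42.70720746059334 274.148430282535 210.02377226091494 -0.1791316351834611 [[ 0.021 -0.998  0.055  0.486]
 [-1.    -0.02   0.02   0.016]
 [-0.019 -0.055 -0.998  1.632]
 [ 0.     0.     0.     1.   ]]
side 44.77045975976768 277.34874279179706 200.4423465604035 -0.05092216625683095 [[-0.849 -0.39   0.355  0.073]
 [-0.528  0.639 -0.559  0.847]
 [-0.009 -0.663 -0.749  1.163]
 [ 0.     0.     0.     1.   ]]
{'time_s': 0.1, 'joint_positions': array([-6.97636076e+01,  7.13057917e+00,  9.46261437e+01, -4.13953665e-04,
        7.83517555e+01, -4.73347541e+00]), 'qd': array([ 0.05466103, -0.12074843, -0.156524  ,  0.04055609, -0.03915702,
       -0.08502448]), 'joint_torque': array([ 4.49214840e-04, -4.18879616e+01, -3.61096895e+01,  7.77369621e-02,
        4.61696181e-02, -6.32317665e-05]), 'eef_pos': array([ 0.27415316, -0.58871383,  0.21350188]), 'ee_rot': array([[ 9.06529350e-01,  4.22142275e-01, -6.61521587e-04],
       [ 4.22142767e-01, -9.06527626e-01,  1.77398773e-03],
       [ 1.49187623e-04, -1.88742850e-03, -9.99998208e-01]]), 'wrist_force': array([-0.8487665 ,  0.25455827,  0.94162762]), 'ft_torque': array([0.01580975, 0.02721442, 0.02765291]), 'opening': 0.998514360436021}
```

View pics/top0.png

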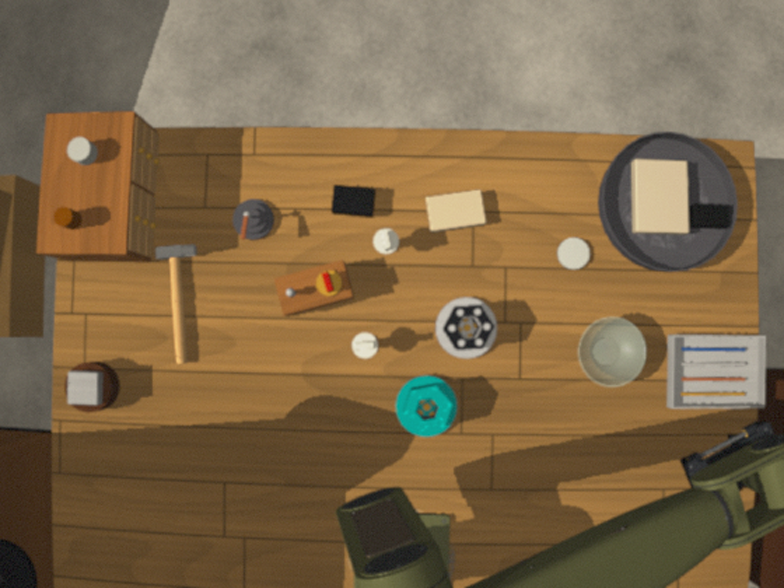

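View pics/side0.png

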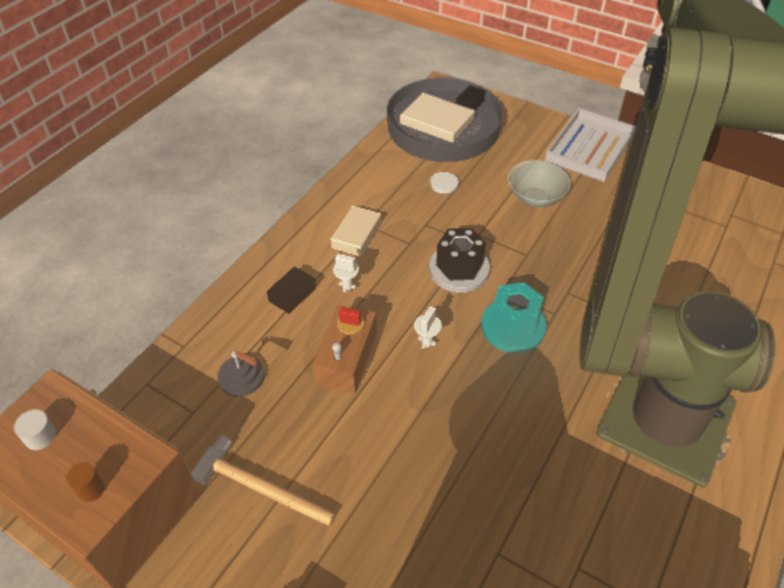

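Top view (1.4x): the red-winged bolt is in the stand at (328,283). Two white look-alikes stand at (386,240) and (365,345). The black block is at (466,327) and the turquoise decoy at (427,406). I'll measure the red bolt and the black block, with one enlarged crop to confirm.

```bash
python3 - <<'E'
from h import *
out=[]
for n in('top','side'):
    im=np.load('pics/'+n+'.npy'); c=calibration(n)
    hsv=cv2.cvtColor(im,cv2.COLOR_RGB2HSV)
    H,S,V=[hsv[:,:,i].astype(int) for i in range(3)]
    roi=np.zeros(H.shape,bool)
    if n=='top': roi[180:215,215:255]=1; b=(slice(208,260),slice(305,360))
    else: roi[210:245,235:265]=1; b=(slice(155,212),slice(300,355))
    red=((H<6)|(H>174))&(S>180)&(V>90)&roi
    v,u=np.nonzero(red); print(n,'red',len(u),u.mean(),v.mean(),u.min(),u.max(),v.min(),v.max())
    for z in(.093,.11): print(z,onz(c,u.mean(),v.mean(),z))
    out.append(ray(c,u.mean(),v.mean()))
    if n=='top':
        P=np.array([onz(c,a,bb,.108)[:2] for a,bb in zip(u,v)]); print('rect',cv2.minAreaRect((P*1000).astype(np.float32)))
        # white dots
        w=((S<70)&(V>170)); lab=cv2.connectedComponentsWithStats(w[b].astype(np.uint8))
        for s,ce in zip(lab[2],lab[3]): print(s[4],ce+[305,208])
        dk=(V<70).astype(np.uint8)[b]; cs,_=cv2.findContours(dk,0,2); k=max(cs,key=cv2.contourArea); print('dark',cv2.minEnclosingCircle(k),cv2.contourArea(k))
    t=im[b]; save(n+'b',t,5)
    r=im[170:225,190:260] if n=='top' else im[205:285,215:285]
    save(n+'r',r,4)
(o1,d1),(o2,d2)=out
A=np.array([d1,-d2]).T; s=np.linalg.lstsq(A,o2-o1,rcond=None)[0]; print('tri',o1+d1*s[0],o2+d2*s[1])
a=[cv2.imread(f'pics/{x}.png') for x in('topb','topr','sideb','sider')]
cv2.imwrite('pics/m1.png',np.vstack([np.hstack([cv2.resize(a[i],(380,290)) for i in(0,1)]),np.hstack([cv2.resize(a[i],(380,290)) for i in(2,3)])]))
E
```

```text
top red 41 234.0487804878049 201.5121951219512 231 237 196 207
0.093 [0.59249206 0.16295851 0.093     ]
0.11 [0.59131554 0.16133313 0.11      ]
rect ((591.5582275390625, 161.48370361328125), (33.448707580566406, 9.808615684509277), 17.423038482666016)
2389 [333.34826287 233.27249895]
420 [323.94285714 234.75      ]
8 [340.875 222.125]
8 [328.125 222.875]
8 [322.5 234. ]
9 [347. 233.]
9 [329.11111111 244.66666667]
9 [342. 244.]
dark ((21.0, 26.0), 14.035768508911133) 88.0
side red 139 249.27338129496403 225.35971223021582 242 256 220 231
0.093 [0.59750563 0.16289381 0.093     ]
0.11 [0.58917309 0.17375856 0.11      ]
tri [0.59231372 0.16271213 0.09557684] [0.59601751 0.16483416 0.09603605]
```

View pics/m1.png

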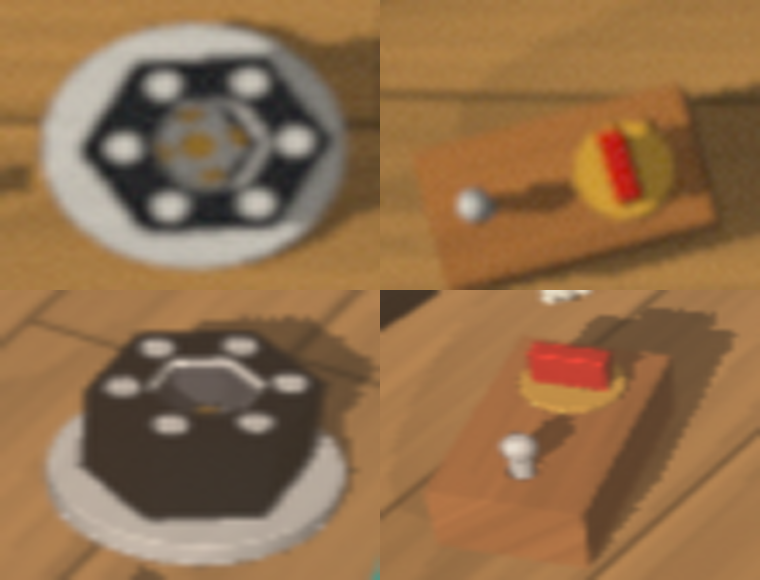

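Crops confirm the red-winged bolt with its brass collar in the stand, next to the punch, and the black hex block on the steel base. I'll compute the block centre, the punch height and the first approach.

```bash
cat >> h.py <<'E'
def shift(target):
    s=state(); R=np.array(s['ee_rot']); return R.T@(np.array(target)-s['eef_pos'])
def yaw(): R=np.array(state()['ee_rot']); return np.degrees(np.arctan2(-R[1,1],-R[0,1]))
E
python3 - <<'E'
from h import *
c=calibration('top'); s=calibration('side')
print('block',onz(c,334.94,233.44,.085), 'baseplate', onz(c,333.35,233.27,.01))
o1,d1=ray(c,207.1,208.9);o2,d2=ray(s,240.4,248.3)
k=np.linalg.lstsq(np.array([d1,-d2]).T,o2-o1,rcond=None)[0];print('punch',o1+d1*k[0],o2+d2*k[1])
print(shift([.593,.163,.25]),yaw())
w=calibration('wrist');print(w['vertical_fov'],np.round(np.linalg.inv(np.r_[np.c_[state()['ee_rot'],state()['eef_pos']],[[0,0,0,1]]])@w['pose'],3))
E
```

```text
block [ 0.50671776 -0.12930803  0.085     ] baseplate [ 0.50814336 -0.13152568  0.01      ]
punch [0.5693511  0.23972675 0.09818276] [0.57202437 0.24127663 0.09855433]
[ 0.60638002 -0.54691951 -0.03537545] 114.96995984013786
66.43061479755947 [[-0.001 -0.955 -0.297  0.085]
 [ 1.    -0.001 -0.     0.   ]
 [-0.    -0.297  0.955 -0.17 ]
 [ 0.     0.     0.     1.   ]]
```

Call:
jog_arm(moves=[-0.3, 0.0357, -0.0322, -0.0021, 0, 0, 0, -0.3, 0.0357, -0.0322, -0.0021, 0, 0, 0, -0.3, 0.0357, -0.0322, -0.0021, 0, 0, 0, -0.3, 0.0357, -0.0322, -0.0021, 0, 0, 0, -0.3, 0.0357, -0.0322, -0.0021, 0, 0, 0])

```text
time_s: 0.6
eef_pos: [0.3684, -0.366, 0.2246]
ee_rot: [[0.907, 0.422, -0.0], [0.422, -0.907, 0.001], [-0.0, -0.001, -1.0]]
wrist_force: [0.2, 0.2, -0.0]
opening: 0.664
```

Call:
jog_arm(moves=[-0.3, 0.0357, -0.0322, -0.0021, 0, 0, 0, -0.3, 0.0357, -0.0322, -0.0021, 0, 0, 0, -0.3, 0.0357, -0.0322, -0.0021, 0, 0, 0, -0.3, 0.0357, -0.0322, -0.0021, 0, 0, 0, -0.3, 0.0357, -0.0322, -0.0021, 0, 0, 0])

```text
time_s: 1.1
eef_pos: [0.4622, -0.1446, 0.2355]
ee_rot: [[0.907, 0.422, -0.0], [0.422, -0.907, 0.0], [-0.0, -0.0, -1.0]]
wrist_force: [0.0, -0.6, 0.3]
opening: 0.65
```

Call:
jog_arm(moves=[-0.3, 0.0357, -0.0322, -0.0021, 0, 0, 0, -0.3, 0.0357, -0.0322, -0.0021, 0, 0, 0, -0.3, 0.0357, -0.0322, -0.0021, 0, 0, 0, -0.3, 0.0357, -0.0322, -0.0021, 0, 0, 0, -0.3, 0.0357, -0.0322, -0.0021, 0, 0, 0])

```text
time_s: 1.6
eef_pos: [0.5561, 0.0767, 0.2458]
ee_rot: [[0.906, 0.422, -0.0], [0.422, -0.906, -0.0], [-0.0, -0.0, -1.0]]
wrist_force: [0.4, -1.2, 0.4]
opening: 0.649
```

Call:
jog_arm(moves=[-0.3, 0.0357, -0.0322, 0, 0, 0, 0, -0.3, 0.0357, -0.0322, 0, 0, 0, 0, -0.3, 0, 0, 0, 0, 0, 7.6, -0.3, 0, 0, 0, 0, 0, 0])

```text
time_s: 2.0
eef_pos: [0.5932, 0.1644, 0.245]
ee_rot: [[0.954, 0.301, -0.002], [0.301, -0.954, -0.001], [-0.002, -0.0, -1.0]]
wrist_force: [0.0, -0.2, 0.1]
opening: 0.65
```

```bash
python3 - <<'E'
from h import *
c=calibration('wrist'); im=snapshot('wrist'); save('w1',im,1.2)
hsv=cv2.cvtColor(im,cv2.COLOR_RGB2HSV);H,S,V=[hsv[:,:,i].astype(int) for i in range(3)]
red=(((H<6)|(H>174))&(S>170)&(V>150)).astype(np.uint8)
cs,_=cv2.findContours(red,0,2)
k=max(cs,key=cv2.contourArea);print(cv2.contourArea(k),cv2.boundingRect(k))
P=np.array([onz(c,*p[0],.110)[:2]*1000 for p in k],np.float32);print(cv2.minAreaRect(P))
print(yaw(),state()['joint_positions'])
E
```

```text
430.5 (275, 176, 13, 43)
((598.8001708984375, 164.0127410888672), (42.53664016723633, 11.965588569641113), 17.237728118896484)
107.56048957538079 [ 1.04226644e+01  1.83359006e+00  9.71786085e+01 -8.85086971e-03
  8.10796613e+01  8.28635520e+01]
```

View pics/w1.png

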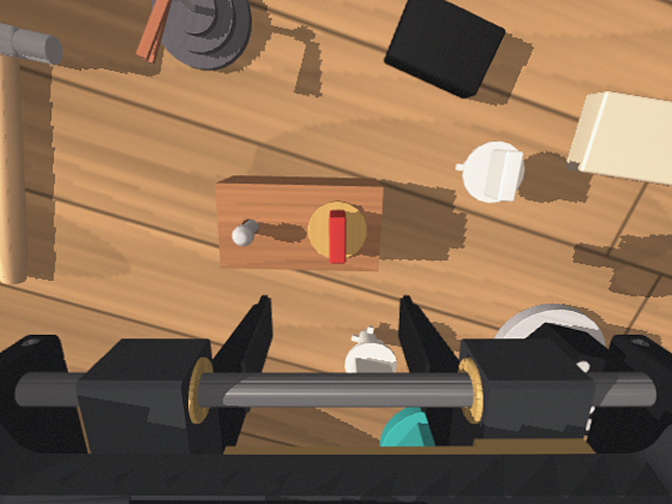

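The wrist view shows the red wing at about (337,237) between the jaws' lines, with the punch at (243,235). I'll use the collar circle to settle the position along the wing, and take the hex mouth too while it's in reach.

```bash
python3 - <<'E'
from h import *
def col(n,c,im,roi):
    hsv=cv2.cvtColor(im,cv2.COLOR_RGB2HSV);H,S,V=[hsv[:,:,i].astype(int) for i in range(3)]
    m=((H>15)&(H<30)&(S>150)&(V>70)).astype(np.uint8); z=np.zeros_like(m); z[roi]=m[roi]
    m=cv2.morphologyEx(z,cv2.MORPH_OPEN,np.ones((2,2),np.uint8))
    cs,_=cv2.findContours(m,0,2); pts=np.vstack([k for k in cs if cv2.contourArea(k)>15])
    P=np.array([onz(c,*p[0],.075)[:2]*1000 for p in pts],np.float32);print(n,len(P),cv2.minEnclosingCircle(P))
c=calibration('wrist'); im=cv2.cvtColor(cv2.resize(cv2.imread('pics/w1.png'),(560,420),interpolation=cv2.INTER_AREA),4)
col('wrist',c,im,(slice(160,220),slice(250,312)))
col('top',calibration('top'),np.load('pics/top.npy'),(slice(185,220),slice(220,250)))
T=calibration('top')
print(proj(T,[.593,.163,.11]),proj(c,[.593,.163,.11]),proj(c,[.597,.163,.11]))
print(shift([.597,.1635,.12]))
E
```

```text
Traceback (most recent call last):
ValueError: need at least one array to concatenate
```

```bash
python3 - <<'E'
from h import *
def col(n,c,im,roi):
    hsv=cv2.cvtColor(im,cv2.COLOR_RGB2HSV);H,S,V=[hsv[:,:,i].astype(int) for i in range(3)]
    if n=='wrist': print(hsv[190,262:300:3].tolist(), hsv[190,240:250:4].tolist())
    m=((H>17)&(H<30)&(S>120)&(V>70)).astype(np.uint8); z=np.zeros_like(m); z[roi]=m[roi]
    cs,_=cv2.findContours(z,0,2); print([cv2.contourArea(k) for k in cs]); pts=np.vstack([k for k in cs if cv2.contourArea(k)>15])
    P=np.array([onz(c,*p[0],.075)[:2]*1000 for p in pts],np.float32);print(n,len(P),cv2.minEnclosingCircle(P))
c=calibration('wrist'); im=cv2.cvtColor(cv2.resize(cv2.imread('pics/w1.png'),(560,420),interpolation=cv2.INTER_AREA),cv2.COLOR_BGR2RGB)
T=calibration('top')
print(shift([.597,.1635,.12]))
col('wrist',c,im,(slice(160,220),slice(250,312)))
col('top',T,np.load('pics/top.npy'),(slice(185,220),slice(220,250)))
E
```

```text
[0.00390966 0.00123159 0.12528108]
[[18, 140, 224], [19, 141, 228], [18, 141, 224], [18, 141, 226], [6, 168, 223], [1, 184, 219], [1, 184, 218], [1, 184, 215], [0, 184, 204], [18, 138, 148], [17, 139, 150], [17, 139, 149], [17, 140, 148]] [[12, 138, 116], [12, 133, 117], [12, 134, 116]]
[0.0, 4.0, 1.5, 0.0, 0.0, 0.0, 0.0, 0.0, 0.0, 0.0, 0.0, 0.0, 0.0, 0.0, 0.5, 0.0, 0.0, 3.0, 0.0, 560.5]
wrist 58 ((595.4691772460938, 163.27157592773438), 26.273942947387695)
[0.0, 0.0, 0.0, 0.0, 0.0, 126.5, 0.0, 0.0, 0.0, 0.0]
top 44 ((593.1229248046875, 162.7162322998047), 27.220401763916016)
```

Call:
jog_arm(moves=[-0.3, 0.002, 0.001, 0.045, 0, 0, 0, -0.3, 0, 0, 0.045, 0, 0, 0, -0.3, 0, 0, 0.04, 0, 0, 0, -0.3, 0, 0, 0.025, 0, 0, 0, -0.3, 0, 0, 0.008, 0, 0, 0])

```text
time_s: 2.55
eef_pos: [0.5927, 0.1611, 0.0791]
ee_rot: [[0.954, 0.299, -0.007], [0.299, -0.954, -0.001], [-0.007, -0.001, -1.0]]
wrist_force: [-0.1, 0.0, -0.8]
opening: 0.649
```

Call:
jog_arm(moves=[1, 0, 0, 0, 0, 0, 0, 1, 0, 0, 0, 0, 0, 0, 1, 0, 0, 0, 0, 0, 0, 1, 0, 0, 0, 0, 0, 0], force=40)

```text
time_s: 2.95
eef_pos: [0.5969, 0.163, 0.0853]
ee_rot: [[0.954, 0.299, 0.003], [0.299, -0.954, 0.001], [0.003, 0.0, -1.0]]
wrist_force: [0.2, -0.3, 0.4]
opening: 0.369
```

Call:
jog_arm(moves=[1, 0, 0, 0.004, 0, 0, 0, 1, 0, 0, 0, 0, 0, 0, 1, 0, 0, 0, 0, 0, 0, 1, 0, 0, 0, 0, 0, 0, 1, 0, 0, 0, 0, 0, 0])

```text
time_s: 3.45
eef_pos: [0.5955, 0.1629, 0.079]
ee_rot: [[0.954, 0.299, -0.0], [0.299, -0.954, 0.0], [-0.0, -0.0, -1.0]]
wrist_force: [-0.2, 1.0, -0.6]
opening: 0.142
```

Call:
jog_arm(moves=[1, 0, 0, -0.01, 0, 0, 0, 1, 0, 0, -0.025, 0, 0, 0, 1, 0, 0, -0.04, 0, 0, 0, 1, 0, 0, -0.04, 0, 0, 0, 1, 0, 0, -0.03, 0, 0, 0])

```text
time_s: 3.95
eef_pos: [0.5962, 0.1628, 0.2276]
ee_rot: [[0.954, 0.299, 0.003], [0.299, -0.954, 0.0], [0.003, 0.001, -1.0]]
wrist_force: [1.2, -0.1, -2.9]
opening: 0.146
```

```bash
python3 - <<'E'
from h import *
print(state()['wrist_force'],state()['eef_pos'],shift([.507,-.1295,.22]),state()['opening'])
E
```

```text
[ 1.16785277 -0.08734276 -2.91879053] [0.59621727 0.16284082 0.22756285] [-0.17243618  0.25237671  0.00719966] 0.14602715025538612
```

Call:
jog_arm(moves=[1, -0.02, 0.02, 0, 0, 0, 0, 1, -0.032, 0.0316, 0, 0, 0, 0, 1, -0.032, 0.0316, 0, 0, 0, 0, 1, -0.032, 0.0316, 0, 0, 0, 0, 1, -0.032, 0.0316, 0, 0, 0, 0])

```text
time_s: 4.45
eef_pos: [0.4969, -0.0223, 0.2245]
ee_rot: [[0.954, 0.299, 0.0], [0.299, -0.954, -0.0], [0.0, 0.0, -1.0]]
wrist_force: [1.0, -1.0, -2.5]
opening: 0.148
```

Call:
jog_arm(moves=[1, -0.032, 0.0316, 0, 0, 0, 0, 1, -0.032, 0.0316, 0, 0, 0, 0, 1, -0.032, 0.0316, 0, 0, 0, 0, 1, -0.012, 0.011, 0, 0, 0, 0, 1, 0, 0, 0, 0, 0, 0])

```text
time_s: 4.95
eef_pos: [0.4255, -0.156, 0.2246]
ee_rot: [[0.956, 0.295, 0.0], [0.295, -0.956, -0.001], [0.0, 0.001, -1.0]]
wrist_force: [0.2, 0.7, -2.1]
opening: 0.145
```

```bash
python3 - <<'E'
from h import *
c=calibration('wrist'); im=snapshot('wrist'); np.save('pics/w2',im); save('w2',im,1.2)
print(state()['eef_pos'],state()['opening'],proj(c,[.507,-.1293,.085]),state()['joint_positions'])
E
```

```text
[ 0.42616945 -0.15492779  0.22449341] 0.14665282923096815 [277.11086103 111.79908956] [-2.67793533e+01 -1.93362893e+01  1.17918908e+02  2.01587978e-02
  8.13871761e+01  4.59933948e+01]
```

View pics/w2.png

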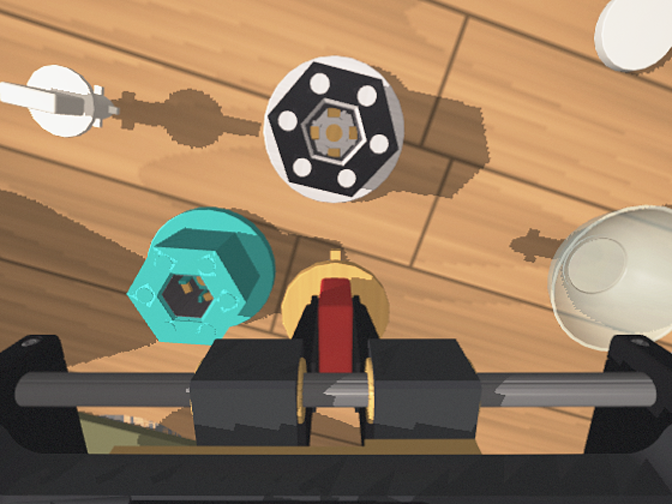

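The well is at (334,133), close to the projected (332,134). I'll enlarge it to see what shows at its bottom, and measure the well centre and the in-hand collar.

```bash
python3 - <<'E'
from h import *
c=calibration('wrist'); im=np.load('pics/w2.npy')
save('w2c',im[40:180,215:345],4.2)
hsv=cv2.cvtColor(im,cv2.COLOR_RGB2HSV);H,S,V=[hsv[:,:,i].astype(int) for i in range(3)]
# six dots
w=np.zeros(H.shape,np.uint8); w[55:162,228:328]=((V>190)&(S<60))[55:162,228:328]
n,l,s,ce=cv2.connectedComponentsWithStats(w)
d=[onz(c,*ce[i],.085) for i in range(1,n) if 100<s[i][4]<350]; print([int(x[4]) for x in s]); print(len(d),np.mean(d,0))
m=np.zeros(H.shape,np.uint8); m[40:170,220:340]=((H>12)&(H<28)&(S>90))[40:170,220:340]
w=np.zeros_like(m); w[88:132,255:302]=m[88:132,255:302]
n,l,s,ce=cv2.connectedComponentsWithStats(w)
for i in range(1,n):
    if s[i][4]>20: print(s[i][4],ce[i],onz(c,*ce[i],.041))
# collar in hand: top at z = .224-.003
zc=state()['eef_pos'][2]-.003
k=np.zeros_like(m); k[205:300,228:330]=((H>15)&(H<28)&(S>90)&(V>150))[205:300,228:330]
ys,xs=np.nonzero(k); rows=sorted(set(ys))
for r in (240,250,260,270,280):
    x=xs[ys==r]; print(r,x.min(),x.max(),onz(c,x.min(),r,zc),onz(c,x.max(),r,zc))
print('axis expected px',proj(c,[*state()['eef_pos'][:2],zc]))
E
```

```text
[232854, 337, 214, 210, 204, 275, 191, 177, 362, 168, 165, 43]
9 [ 0.51743748 -0.12561452  0.085     ]
79 [277.60759494  93.44303797] [ 0.52531722 -0.12284498  0.041     ]
82 [261.65853659 109.82926829] [ 0.50488986 -0.11159576  0.041     ]
152 [277.86184211 110.34868421] [ 0.50941632 -0.12801469  0.041     ]
68 [293.88235294 110.57352941] [ 0.51417604 -0.1441725   0.041     ]
65 [277.75384615 126.86153846] [ 0.4933227  -0.13284756  0.041     ]
240 239 319 [ 0.43293545 -0.12862539  0.22149341] [ 0.44663985 -0.17298579  0.22149341]
250 235 322 [ 0.4261495  -0.12802166  0.22149341] [ 0.44120348 -0.17675171  0.22149341]
260 234 324 [ 0.41974935 -0.12910306  0.22149341] [ 0.43548095 -0.18002913  0.22149341]
270 235 322 [ 0.41357012 -0.13135003  0.22149341] [ 0.42893405 -0.18108681  0.22149341]
280 240 318 [ 0.40797615 -0.13595447  0.22149341] [ 0.42189361 -0.18101132  0.22149341]
axis expected px [278.86526817 262.29272239]
```

View pics/w2c.png

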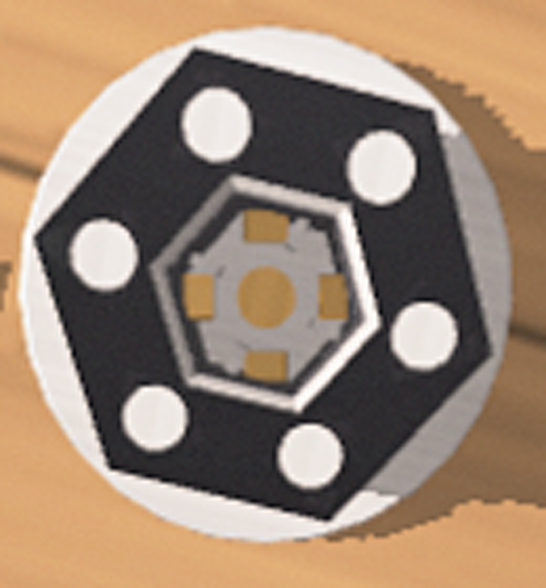

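```bash
python3 - <<'E'
from h import *
c=calibration('wrist')
p=onz(c,278.2,109.6,.085);print(p,onz(c,278.6,110.7,.02),shift([p[0],p[1],.19]),state()['eef_pos'],state()['wrist_force'])
E
```

```text
[ 0.50982542 -0.12837735  0.085     ] [ 0.50945049 -0.12878658  0.02      ] [ 0.08774474 -0.00059219  0.03454783] [ 0.42616945 -0.15492779  0.22449341] [-0.56561142  0.28516959 -2.71182755]
```

Call:
jog_arm(moves=[1, 0.03, 0, 0, 0, 0, 0, 1, 0.04, 0, 0, 0, 0, 0, 1, 0.017, 0, 0.01, 0, 0, 0, 1, 0, 0, 0.03, 0, 0, 0, 1, 0, 0, 0.02, 0, 0, 0])

```text
time_s: 5.5
eef_pos: [0.5103, -0.1264, 0.1626]
ee_rot: [[0.954, 0.301, -0.001], [0.301, -0.954, 0.001], [-0.001, -0.001, -1.0]]
wrist_force: [0.4, -0.7, -2.7]
opening: 0.15
```

Call:
jog_arm(moves=[1, 0, 0, 0, 0, 0, 0, 1, 0, 0, 0, 0, 0, 0])

```text
time_s: 5.7
eef_pos: [0.51, -0.1274, 0.1643]
ee_rot: [[0.954, 0.3, -0.0], [0.3, -0.954, 0.0], [-0.0, -0.0, -1.0]]
wrist_force: [0.7, -0.6, -2.5]
opening: 0.147
```

```bash
python3 - <<'E'
from h import *
s=state();print(s['eef_pos'],s['wrist_force'],s['ft_torque'],shift([.509,-.1286,.165]))
E
```

```text
[ 0.50996437 -0.12739389  0.16431365] [ 0.67547198 -0.61173677 -2.4630494 ] [ 0.02309879 -0.02612203 -0.04300521] [-0.00128179  0.00086116 -0.00068644]
```

Call:
jog_arm(moves=[1, -0.001, 0.001, 0.003, 0, 0, 0, 1, 0, 0, 0.004, 0, 0, 0, 1, 0, 0, 0.004, 0, 0, 0, 1, 0, 0, 0.004, 0, 0, 0, 1, 0, 0, 0.004, 0, 0, 0])

```text
time_s: 6.2
eef_pos: [0.509, -0.1296, 0.1449]
ee_rot: [[0.954, 0.298, 0.0], [0.298, -0.954, 0.0], [0.0, 0.0, -1.0]]
wrist_force: [-0.6, -0.3, -2.0]
opening: 0.141
```

Call:
jog_arm(moves=[1, 0, 0, 0.002, 0, 0, 0, 1, 0, 0, 0.002, 0, 0, 0, 1, 0, 0, 0.002, 0, 0, 0, 1, 0, 0, 0.002, 0, 0, 0, 1, 0, 0, 0.002, 0, 0, 0])

```text
time_s: 6.7
eef_pos: [0.5091, -0.1296, 0.1351]
ee_rot: [[0.954, 0.299, 0.0], [0.299, -0.954, -0.0], [0.0, 0.0, -1.0]]
wrist_force: [0.1, -0.3, -2.8]
opening: 0.145
```

Call:
jog_arm(moves=[1, 0, 0, 0.002, 0, 0, 0, 1, 0, 0, 0.002, 0, 0, 0, 1, 0, 0, 0.002, 0, 0, 0, 1, 0, 0, 0.002, 0, 0, 0, 1, 0, 0, 0.002, 0, 0, 0])

```text
time_s: 7.2
eef_pos: [0.509, -0.1296, 0.125]
ee_rot: [[0.954, 0.299, -0.0], [0.299, -0.954, 0.0], [-0.0, -0.0, -1.0]]
wrist_force: [0.1, -0.5, -1.8]
opening: 0.147
```

Inside the well with no side load. Now I'll descend at 15 mm/s to feel for the landing.

Call:
jog_arm(moves=[1, 0, 0, 0.0015, 0, 0, 0, 1, 0, 0, 0.0015, 0, 0, 0, 1, 0, 0, 0.0015, 0, 0, 0, 1, 0, 0, 0.0015, 0, 0, 0, 1, 0, 0, 0.0015, 0, 0, 0])

```text
time_s: 7.7
eef_pos: [0.509, -0.1296, 0.1175]
ee_rot: [[0.954, 0.299, 0.0], [0.299, -0.954, 0.0], [0.0, 0.0, -1.0]]
wrist_force: [-0.9, -0.3, -2.1]
opening: 0.145
```

Call:
jog_arm(moves=[1, 0, 0, 0.0015, 0, 0, 0, 1, 0, 0, 0.0015, 0, 0, 0, 1, 0, 0, 0.0015, 0, 0, 0, 1, 0, 0, 0.0015, 0, 0, 0])

```text
time_s: 8.1
eef_pos: [0.509, -0.1296, 0.1115]
ee_rot: [[0.954, 0.298, -0.0], [0.298, -0.954, 0.0], [-0.0, -0.0, -1.0]]
wrist_force: [0.5, -0.4, -2.4]
opening: 0.149
```

Call:
jog_arm(moves=[1, 0, 0, 0.001, 0, 0, 0, 1, 0, 0, 0.001, 0, 0, 0, 1, 0, 0, 0.001, 0, 0, 0])

```text
time_s: 8.4
eef_pos: [0.509, -0.1296, 0.1086]
ee_rot: [[0.954, 0.299, 0.0], [0.299, -0.954, -0.0], [0.0, 0.0, -1.0]]
wrist_force: [-0.6, -0.1, -1.5]
opening: 0.147
```

Call:
jog_arm(moves=[1, 0, 0, 0.001, 0, 0, 0, 1, 0, 0, 0.001, 0, 0, 0])

```text
time_s: 8.6
eef_pos: [0.5091, -0.1296, 0.107]
ee_rot: [[0.954, 0.298, 0.0], [0.298, -0.954, -0.0], [0.0, 0.0, -1.0]]
wrist_force: [-1.1, -0.5, 0.3]
opening: 0.143
```

Call:
jog_arm(moves=[1, 0, 0, 0.001, 0, 0, 0, 1, 0, 0, 0.001, 0, 0, 0])

```text
time_s: 8.8
eef_pos: [0.5092, -0.1296, 0.1054]
ee_rot: [[0.954, 0.299, 0.0], [0.299, -0.954, -0.0], [0.0, 0.0, -1.0]]
wrist_force: [-3.2, 1.2, 6.9]
opening: 0.144
```

Call:
jog_arm(moves=[1, 0, 0, 0.001, 0, 0, 0])

```text
time_s: 8.9
eef_pos: [0.5094, -0.1297, 0.1052]
ee_rot: [[0.954, 0.299, 0.0], [0.299, -0.954, -0.0], [0.0, 0.0, -1.0]]
wrist_force: [-4.2, 2.1, 9.9]
opening: 0.142
```

Landed on a start, with the collar about 11 mm up and about 10 N of load. I'll back off slightly and turn anticlockwise under light pressure.

Call:
jog_arm(moves=[1, -0.0005, 0, 0, 0, 0, -5, 1, 0, 0, 0, 0, 0, -5, 1, 0, 0, 0, 0, 0, -5])

```text
time_s: 9.2
eef_pos: [0.5096, -0.13, 0.1056]
ee_rot: [[0.843, 0.538, 0.003], [0.538, -0.843, -0.001], [0.002, 0.002, -1.0]]
wrist_force: [-2.3, 0.5, 5.3]
opening: 0.145
```

Call:
jog_arm(moves=[1, 0, 0, 0, 0, 0, -5, 1, 0, 0, 0, 0, 0, -5, 1, 0, 0, 0, 0, 0, -5])

```text
time_s: 9.5
eef_pos: [0.5098, -0.1301, 0.1055]
ee_rot: [[0.675, 0.738, 0.003], [0.738, -0.675, -0.001], [0.001, 0.003, -1.0]]
wrist_force: [-0.6, 0.0, 4.3]
opening: 0.147
```

Call:
jog_arm(moves=[1, 0, 0, 0.0005, 0, 0, -5, 1, 0, 0, 0.0005, 0, 0, -5])

```text
time_s: 9.7
eef_pos: [0.5093, -0.1299, 0.1041]
ee_rot: [[0.536, 0.844, 0.002], [0.844, -0.536, -0.0], [0.001, 0.002, -1.0]]
wrist_force: [-1.6, 2.1, 3.7]
opening: 0.143
```

```bash
python3 - <<'E'
from h import *
s=state();print(s['eef_pos'],s['wrist_force'],s['ft_torque'],s['joint_positions'])
E
```

```text
[ 0.50932794 -0.12993483  0.10407653] [-1.63003037  2.06103104  3.73321197] [ 0.27775501  0.49299797 -0.01473776] [-2.01717417e+01 -3.21826594e+00  1.16224313e+02  1.47556081e-02
  6.68907922e+01  1.22584666e+01]
```

Call:
jog_arm(moves=[1, 0, 0, 0.001, 0, 0, -2, 1, 0, 0, 0.001, 0, 0, 0])

```text
time_s: 9.9
eef_pos: [0.509, -0.1297, 0.1016]
ee_rot: [[0.51, 0.86, 0.001], [0.86, -0.51, -0.0], [0.0, 0.001, -1.0]]
wrist_force: [-1.2, 1.3, 4.0]
opening: 0.144
```

Below the landing band (collar about 7.5 mm up) with little force, so the lugs are in a gap. Pressing on gently.

Call:
jog_arm(moves=[1, 0, 0, 0.0015, 0, 0, 0, 1, 0, 0, 0.0015, 0, 0, 0])

```text
time_s: 10.1
eef_pos: [0.509, -0.1298, 0.0982]
ee_rot: [[0.51, 0.86, 0.001], [0.86, -0.51, -0.0], [0.0, 0.001, -1.0]]
wrist_force: [-2.2, 1.9, 5.1]
opening: 0.146
```

Call:
jog_arm(moves=[1, 0, 0, 0.001, 0, 0, 0, 1, 0, 0, 0.001, 0, 0, 0])

```text
time_s: 10.3
eef_pos: [0.509, -0.1298, 0.0963]
ee_rot: [[0.51, 0.86, 0.001], [0.86, -0.51, -0.0], [0.0, 0.001, -1.0]]
wrist_force: [-1.6, 1.8, 7.1]
opening: 0.143
```

Call:
jog_arm(moves=[1, 0, 0, 0.001, 0, 0, 0, 1, 0, 0, 0.001, 0, 0, 0])

```text
time_s: 10.5
eef_pos: [0.509, -0.1298, 0.0945]
ee_rot: [[0.51, 0.86, 0.001], [0.86, -0.51, -0.0], [0.0, 0.001, -1.0]]
wrist_force: [-2.6, 1.4, 7.0]
opening: 0.143
```

Call:
jog_arm(moves=[1, 0, 0, 0.001, 0, 0, 0, 1, 0, 0, 0, 0, 0, 0])

```text
time_s: 10.7
eef_pos: [0.509, -0.1298, 0.0939]
ee_rot: [[0.51, 0.86, 0.001], [0.86, -0.51, 0.0], [0.0, 0.001, -1.0]]
wrist_force: [-2.9, 2.2, 8.2]
opening: 0.146
```

Call:
jog_arm(moves=[1, 0, 0, 0.001, 0, 0, 0, 1, 0, 0, 0, 0, 0, 0])

```text
time_s: 10.9
eef_pos: [0.5091, -0.1298, 0.0939]
ee_rot: [[0.51, 0.86, 0.0], [0.86, -0.51, 0.0], [0.0, 0.0, -1.0]]
wrist_force: [-6.0, 3.1, 13.7]
opening: 0.147
```

The collar is seated on the block. Now turning clockwise.

Call:
jog_arm(moves=[1, 0, 0, -0.0005, 0, 0, 5, 1, 0, 0, 0, 0, 0, 5, 1, 0, 0, 0, 0, 0, 5, 1, 0, 0, 0, 0, 0, 5, 1, 0, 0, 0, 0, 0, 5])

```text
time_s: 11.4
eef_pos: [0.5101, -0.1299, 0.094]
ee_rot: [[0.828, 0.561, 0.004], [0.561, -0.828, -0.0], [0.003, 0.002, -1.0]]
wrist_force: [0.1, 2.1, 9.3]
opening: 0.146
```

```bash
python3 - <<'E'
from h import *
s=state();print(s['eef_pos'],s['wrist_force'],s['ft_torque'],yaw())
E
```

```text
[ 0.51012603 -0.12988078  0.09401631] [0.06500313 2.10833923 9.26733972] [0.57562332 0.32356065 0.0806946 ] 124.14154624992328
```

Call:
jog_arm(moves=[1, 0, 0, 0, 0, 0, 4, 1, 0, 0, 0, 0, 0, 4, 1, 0, 0, 0, 0, 0, 4])

```text
time_s: 11.7
eef_pos: [0.5101, -0.1299, 0.094]
ee_rot: [[0.926, 0.378, 0.003], [0.378, -0.926, -0.0], [0.003, 0.002, -1.0]]
wrist_force: [-1.8, 2.8, 9.2]
opening: 0.146
```

```bash
python3 - <<'E'
from h import *
s=state();print(s['eef_pos'],s['wrist_force'],s['ft_torque'],yaw())
E
```

```text
[ 0.51005429 -0.1298627   0.093975  ] [-1.77301688  2.80875724  9.23018099] [0.49637951 0.41813978 0.08392503] 112.19313946192116
```

Call:
jog_arm(moves=[1, 0, 0, 0, 0, 0, 3, 1, 0, 0, 0, 0, 0, 2])

```text
time_s: 11.9
eef_pos: [0.5099, -0.13, 0.094]
ee_rot: [[0.955, 0.297, 0.003], [0.297, -0.955, -0.001], [0.003, 0.002, -1.0]]
wrist_force: [-1.8, 1.8, 9.1]
opening: 0.143
```

```bash
python3 - <<'E'
from h import *
s=state();print(s['eef_pos'],s['wrist_force'],s['ft_torque'],yaw())
E
```

```text
[ 0.50991005 -0.13000711  0.09395611] [-1.80695574  1.79604883  9.13767924] [0.35797781 0.55004555 0.07902648] 107.26054066411703
```

Call:
jog_arm(moves=[1, 0, 0, 0, 0, 0, 3, 1, 0, 0, 0, 0, 0, 2])

```text
time_s: 12.1
eef_pos: [0.5097, -0.1301, 0.0939]
ee_rot: [[0.977, 0.213, 0.002], [0.213, -0.977, -0.001], [0.002, 0.001, -1.0]]
wrist_force: [-2.5, 1.2, 9.1]
opening: 0.142
```

```bash
python3 - <<'E'
from h import *
s=state();print(s['eef_pos'],s['wrist_force'],s['ft_torque'],yaw())
E
```

```text
[ 0.50965501 -0.13005919  0.09394903] [-2.49423479  1.21031514  9.11555792] [0.51206045 0.72299109 0.20997683] 102.27554262164361
```

Call:
jog_arm(moves=[1, 0, 0, 0, 0, 0, 1, 1, 0, 0, 0, 0, 0, 0])

```text
time_s: 12.3
eef_pos: [0.5095, -0.13, 0.0939]
ee_rot: [[0.98, 0.197, 0.002], [0.197, -0.98, -0.001], [0.002, 0.001, -1.0]]
wrist_force: [-2.2, 2.2, 9.9]
opening: 0.146
```

```bash
python3 - <<'E'
from h import *
s=state();print(s['eef_pos'],s['wrist_force'],s['ft_torque'],yaw())
E
```

```text
[ 0.50952378 -0.12997192  0.09390707] [-2.22837929  2.22002475  9.9185814 ] [0.50541027 0.78224362 0.14983268] 101.36011523330697
```

Call:
jog_arm(moves=[1, 0, 0, 0, 0, 0, 2])

```text
time_s: 12.4
eef_pos: [0.5093, -0.1299, 0.0939]
ee_rot: [[0.987, 0.162, 0.001], [0.162, -0.987, -0.0], [0.001, 0.001, -1.0]]
wrist_force: [-4.1, 2.7, 12.0]
opening: 0.148
```

```bash
python3 - <<'E'
from h import *
for _ in range(1):
    s=state();print(s['eef_pos'],s['wrist_force'],s['ft_torque'],yaw(),s['joint_positions'][5])
E
```

```text
[ 0.50931333 -0.12985895  0.09393587] [-4.05858689  2.70301405 12.00676111] [0.56504392 0.91674953 0.36389566] 99.3479382202619 60.48960182929371
```

A firm stop at about 50° clockwise, inside the 35–55° band. Releasing.

Call:
jog_arm(moves=[0.4, 0, 0, 0, 0, 0, 0, 0.4, 0, 0, 0, 0, 0, 0, 0.4, 0, 0, 0, 0, 0, 0, 0.4, 0, 0, 0, 0, 0, 0])

```text
time_s: 12.8
eef_pos: [0.5086, -0.1298, 0.092]
ee_rot: [[0.987, 0.163, 0.0], [0.163, -0.987, -0.0], [0.0, 0.0, -1.0]]
wrist_force: [-0.4, 0.9, 1.0]
opening: 0.296
```

Call:
jog_arm(moves=[0.4, 0, 0, -0.01, 0, 0, 0, 0.4, 0, 0, -0.03, 0, 0, 0, 0.4, 0, 0, -0.04, 0, 0, 0, 0.4, 0, 0, -0.04, 0, 0, 0, 0.4, 0, 0, -0.02, 0, 0, 0])

```text
time_s: 13.3
eef_pos: [0.5099, -0.1303, 0.237]
ee_rot: [[0.987, 0.163, 0.006], [0.163, -0.987, -0.002], [0.005, 0.003, -1.0]]
wrist_force: [0.1, -0.1, 0.1]
opening: 0.3
```

Call:
jog_arm(moves=[0.4, -0.04, 0, -0.01, 0, 0, 0, 0.4, -0.04, 0, 0, 0, 0, 0, 0.4, 0, 0, 0, 0, 0, 0, 0.4, 0, 0, 0, 0, 0, 0])

```text
time_s: 13.7
eef_pos: [0.4294, -0.1429, 0.2426]
ee_rot: [[0.987, 0.162, 0.001], [0.162, -0.987, -0.001], [0.001, 0.001, -1.0]]
wrist_force: [0.4, 1.0, 0.2]
opening: 0.297
```

```bash
python3 - <<'E'
from h import *
c=calibration('wrist'); im=snapshot('wrist'); sd=snapshot('side'); s=state()
print(s['eef_pos'],s['wrist_force'],s['opening'])
hsv=cv2.cvtColor(im,cv2.COLOR_RGB2HSV);H,S,V=[hsv[:,:,i].astype(int) for i in range(3)]
red=(((H<6)|(H>174))&(S>150)&(V>80)).astype(np.uint8)
k=max(cv2.findContours(red,0,2)[0],key=cv2.contourArea)
P=np.array([onz(c,*p[0],.125)[:2]*1000 for p in k],np.float32);print(cv2.contourArea(k),cv2.minAreaRect(P))
b=sd[150:215,295:360]
cv2.imwrite('pics/fin.png',np.hstack([cv2.resize(im,(440,330))[:,:,::-1],cv2.resize(b,(330,330),interpolation=2)[:,:,::-1]]))
E
```

```text
[ 0.43012508 -0.14276515  0.24237218] [ 0.91318959 -0.5009563  -0.03898788] 0.2990394716033811
647.5 ((509.4613952636719, -129.5078125), (38.07703399658203, 12.88301944732666), 9.61922836303711)
```

View pics/fin.png

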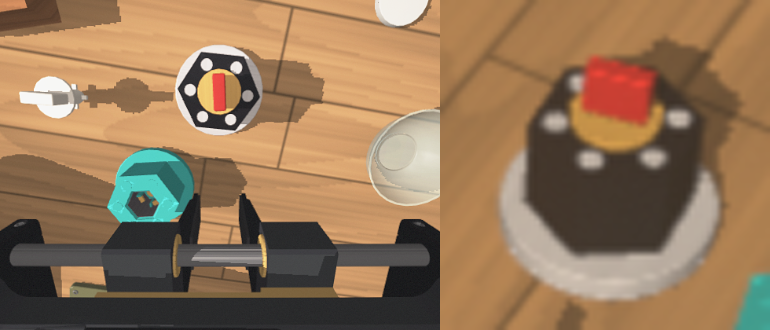

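The bolt sits flush and upright in the black block. Its wing is at 9.6°, which matches where the gripper let go (9.3°), so it hasn't sprung back. Handing in.

```bash
python3 -c "
from station import *
print(sign_off())"
```

```text
the job is handed in; nothing more can be done
None
```

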